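# Fit the battery of the lit display stand and lock it in

### The job

The lit stand under the pepper mill needs its battery. Swing the stand's hold-down lever right back, drop the battery that fits into the bay with its nose in the notch by the hinge, and swing the lever fully shut so that it presses the battery home. Leave the bigger battery and the tableware where they are.

Things in the scene. Friction and masses are not known exactly. Their poses are not given: they have to be found in the camera images.
- stand: Fixed battery-lit display stand, dark wood base 12 mm thick. Origin: on the table, under the centre of the battery bay (black walled pocket, open above). +x points along the bay towards the lever's hinge, z up, +y towards the round lamp disc (base 120 mm across, centre at y = +110 mm, top at z = 20 mm) that carries the pepper mill
- bay (a point): Where the underside of the battery's centre is when pressed home: middle of the bay at z = 14 mm. In the stand's frame the bay is 83 mm long inside (x -41.5 to 41.5), 49 mm wide (y +-24.5); walls rise to z = 38 mm, outside x -50 to 58, y +-34, 4 mm chamfer at the mouth. On its floor a sprung contact plate, top at z = 19 mm, gives 5 mm (about 6 N) under the shut lever
- bay_notch (a point): Middle of the notch that continues the bay towards the hinge (25 mm wide, from x = 41.5 to 51.5 mm of the stand): 45 mm from bay along the stand's x, same height
- hinge (a point): Middle of the lever's hinge pin, at (68, 0, 70) mm in the stand's frame; the pin lies along the stand's y between two cheeks (x 60 to 76, y 12 to 17 on either side, up to z = 78 mm)
- lever (a joint): Angle of the steel hold-down lever, rad: 0 shut (level over the bay, pointing to the stand's -x), 1.57 upright, 2.0 stop, leaning back past the hinge. Stiff: it stays where left (4 N at the bar moves it, 8 N at the end of shutting). Strap 18 x 5 mm on the stand's middle line; a rubber foot under it, 68 mm from the hinge, presses on the battery's top, then 60 mm high
- bar (a point): middle of the lever's crossbar, a round bar 12 mm thick and 64 mm long, parallel to the hinge pin and 124 mm from it
- battery: The battery that fits: loose black block 80 mm long (x), 46 mm wide (y), 46 mm high, 0.25 kg, with a contact nose 22 mm wide, full height, that sticks out 10 mm more at its +x end. Origin: centre of the underside of the 80 x 46 mm block. It stands upright; ribs on the long sides
- battery_nose (a point): middle of the battery's nose at its underside, 45 mm along +x from its origin
- big_battery: Bystander: a bigger plain black battery, 104 x 60 x 46 mm (x, y, z), no nose, for another stand; does not fit. Origin: centre of the underside
- mill: Bystander: wooden pepper mill, 56 mm diameter, 163 mm tall, stands on the disc of the stand; origin at the centre of its foot
- lantern: Bystander: lantern, 115 mm diameter, 222 mm tall; origin at the centre of its foot
- press: Bystander: French press, 100 x 149 mm with handle, 220 mm tall; origin under its centre
- canister: Bystander: white canister with wooden lid, 87 mm diameter, 110 mm tall; origin at the centre of its foot
- bowl: Bystander: white bowl, 155 mm diameter, 75 mm tall; origin at the centre of its foot
- fork: Bystander: fork with gilt handle, 203 mm long, 12 mm high, lies on the table; origin under its middle
- spoon: Bystander: spoon with gilt handle, 203 mm long, 16 mm high, lies on the table; origin under its middle

How it is judged:
By the outcome, as a careful person would: the job done as asked, in the order asked, and still so for the second after the job is handed in, with the robot touching nothing.
It also fails if it takes over 64 s, if anything falls off the work surface, if the arm or the gripper's body presses on something with over 40 N, if the wrist force passes 120 N, or if a joint passes its speed limit or range.

### The arm

A 7-joint arm with a two-finger parallel gripper is mounted at the origin on the work surface; the furniture and walls round the work are solid. World frame = base frame: x ahead of the robot, y to its left, z up, the work surface at z = 0. Lengths are in m, angles in rad, forces in N, time in s.
With the tool pointing down it reaches from about 0.425 to 0.875 m from the base axis. Payload 9.9 kg.
Tool frame: the origin (TCP) lies between the finger pads; the fingertips stand 22 mm ahead of it and the grasp point (between the pads) lies 3 mm ahead of it; z points along the fingers, y is the direction in which the jaws open and shut (so a half turn about z gives the same grasp; the last joint's range is limited). The gripper opens to 85 mm and grips with 20 to 120 N. Pads are 22 mm wide; open, the fingers measure 114 mm over their backs; the gripper's body (76 mm by 85 mm) begins 54 mm behind the grasp point. The pads swing forward as they close: fully open they stand 13 mm farther back than shut.
Start: joints at [-1.298, 0.576, 0.025, 1.437, -0.015, 1.129, -0.057], TCP at [0.236, 0.632, 0.217] pointing down, gripper open.
Joint ranges: [-2.76, 2.76], [-0.34, 2.15], [-1.52, 1.57], [0.19, 2.46], [-1.09, 4.23], [0.17, 1.99], [-2.82, 2.82]. Speed limits (rad/s): [2.22, 2.22, 3.01, 3.01, 3.14, 3.14, 3.14].

### API

Orientations are given as a unit quaternion [w, x, y, z].
In Python, from rig import manip gives the robot as it stands. Calls block until the motion is done:
- manip.move_pose(position, orientation): joint-space move of the TCP to a pose.
- manip.movel(position, attitude=None, max_speed=0.15, f_stop=None): straight line of the TCP; attitude=None keeps the orientation; max_speed is the mean speed in m/s. With f_stop (N) it stops when the force on the tool has changed by that much, and returns True; else False.
- manip.movej(angles): joint-space move.
- manip.move_gripper(opening, grasp_force=None): finger opening in m; grasp_force is the grip in N (None keeps the last); returns when the fingers have stopped.
- manip.dwell(seconds).
- manip.ik(position, orientation): joint angles nearest the present ones, or None.
- manip.grab_frame(name): name is "scene" or "top" or "wrist"; returns a dict with "color" (384x512x3 uint8, red, green, blue), "camera_matrix" (3x3 intrinsics, pixels), "dist_coeffs" ([k1, k2, p1, p2, k3] as OpenCV has them; the pictures are not rectified), "xyz" and "orientation" of the camera in the world. Camera axes: x right, y up, looking along -z (the intrinsics and any distortion apply to the point x, -y, -z); pixel columns grow to the right and rows downward; lengths in m; the calibration is good to about 2 mm. A picture is of the moment at which its call begins. There is no depth.
A pose or a line that the arm cannot do raises manip.PlanningError and nothing moves.
- manip.hand_in(): hands the job in, once; it reports no verdict.
Trained networks look in a picture, given as the dict that the camera call returned (one of the last four; its "shot" number tells which), for a name from the list of things; names that differ only in an ending like _2 or _b are one class to them, and where a whole thing is asked for, a point or a joint stands for the part that bears it (a point fixed in the world has none). Each returns a list of dicts, best first, with "conf" (0 to 1); they miss things now and then, are a little off and sometimes report something else, mostly with a low value. They report only what shows in the picture. A call takes as long as a camera call.
- manip.trace(picture, label): "region" (384x512 bool, what is visible of it).
- manip.tip_of(picture, label): "location" ([x, y, z] in m, in world coordinates, good to about 4 mm: a listed point, or the origin of a listed thing).
Readings, each from a call of its own:
- manip.read_time_s(): time.
- manip.read_joint_positions(): joint angles.
- manip.read_joint_vel(): joint speeds.
- manip.read_joint_efforts(): joint torques, N m.
- manip.read_eef_pos(): TCP position.
- manip.read_ee_rot(): TCP orientation.
- manip.read_force(): force on the tool from outside, world axes, zero at the start.
- manip.read_ft_torque(): the same for the moment, N m.
- manip.read_finger_gap(): finger opening in m.
Only numpy, scipy, OpenCV 4.12 (cv2) and the standard library are available. Lean on these libraries where they do the work, as an engineer would, in place of code of your own. Each camera call takes 0.05 s, during which the arm holds its last target.

## Working session

There is one attempt and no reset: what is moved stays moved. The work goes in short steps, each a Python script; the robot and the scene stay as the last script left them, time stands still between calls to the robot, and variables do not carry over. Pictures are saved under pics/ and viewed, and the job is handed in when it is done.

```bash
ls; mkdir -p pics; cat > h.py <<'E'
import numpy as np,cv2
from rig import manip
def save(f,n): cv2.imwrite('pics/'+n,f['color'][:,:,::-1])
E
python3 - <<'E'
from h import *
print(manip.read_time_s())
for c in ['scene','top','wrist']:
    f=manip.grab_frame(c); save(f,c+'0.png'); print(c,f['xyz'],f['orientation'],f['camera_matrix'].tolist() if hasattr(f['camera_matrix'],'tolist') else f['camera_matrix'],f['dist_coeffs'])
    for l in ['stand','bay','bay_notch','hinge','bar','battery','battery_nose','big_battery','mill']:
        r=manip.tip_of(f,l)
        print(c,l,[(np.round(q['location'],3).tolist(),round(q['conf'],2)) for q in r[:3]])
print(manip.read_time_s())
E
```

```text
pics
0.0
scene [-0.42033156  1.5564209   1.4782419 ] [-0.2239579  -0.10517622  0.41806496  0.87407237] [[477.09864296554883, 0.0, 249.88326314248042], [0.0, 477.09864296554883, 191.64395038040587], [0.0, 0.0, 1.0]] [0.02509716 0.         0.         0.         0.        ]
scene stand [([0.502, 0.03, 0.004], 0.82)]
scene bay [([0.5, 0.03, 0.013], 0.77), ([0.284, 0.275, -0.002], 0.72)]
scene bay_notch [([0.483, 0.073, 0.009], 0.63), ([0.501, 0.032, 0.005], 0.42)]
scene hinge [([0.467, 0.09, 0.072], 0.66)]
scene bar []
scene battery [([0.444, -0.362, -0.001], 0.66)]
scene battery_nose [([0.484, -0.344, -0.003], 0.48), ([0.303, -0.274, 0.0], 0.26)]
scene big_battery [([0.302, -0.272, -0.003], 0.69), ([0.419, 0.399, 0.0], 0.6)]
scene mill [([0.4, -0.024, 0.021], 0.61)]
top [0.29705861 0.03582914 1.71091836] [ 0.71630687  0.01853401 -0.03282901 -0.69676625] [[425.7898163810623, 0.0, 255.11292659547354], [0.0, 425.7898163810623, 188.52964779121675], [0.0, 0.0, 1.0]] [-0.01563191  0.          0.          0.          0.        ]
top stand [([0.496, 0.032, 0.001], 0.63)]
top bay [([0.497, 0.032
[... 162 characters left out ...]
8], 0.68)]
top battery [([0.443, -0.363, -0.003], 0.77)]
top battery_nose [([0.479, -0.344, 0.001], 0.8), ([0.423, -0.536, -0.003], 0.73)]
top big_battery [([0.423, 0.4, 0.002], 0.72)]
top mill [([0.396, -0.018, 0.021], 0.53)]
wrist [0.16309115 0.6598115  0.37377666] [ 0.81158255 -0.12595909 -0.08736979  0.56376821] [[287.53594015000397, 0.0, 256.97877253986286], [0.0, 287.53594015000397, 191.1498689388922], [0.0, 0.0, 1.0]] [-0.01317698  0.          0.          0.          0.        ]
wrist stand []
wrist bay []
wrist bay_notch []
wrist hinge []
wrist bar []
wrist battery []
wrist battery_nose []
wrist big_battery [([0.42, 0.397, 0.001], 0.68)]
wrist mill [([0.42, 0.402, -0.001], 0.71)]
1.5
```

View pics/scene0.png

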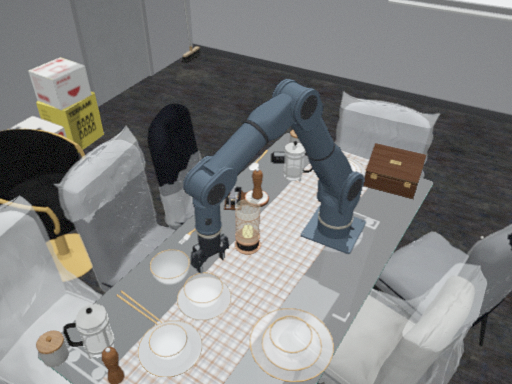

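View pics/top0.png

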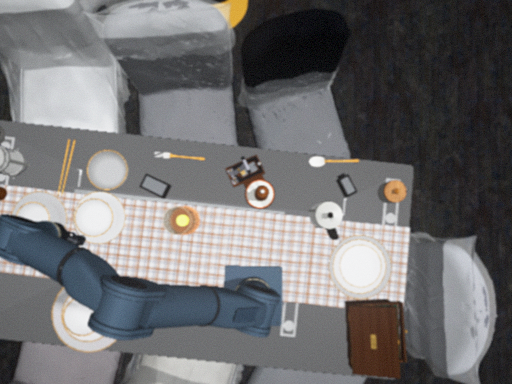

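The scene view shows the stand around (232,197) with the mill behind it, and the arm in the foreground. In the top view the stand is at (245,170), the mill at (260,193), the battery at (347,184), the big battery at (155,185) and the lantern at (182,220). The lever is already about 60° up. Next I'll raise the arm and look with the wrist camera.

```bash
cat >> h.py <<'E'
from scipy.spatial.transform import Rotation as R
def q2R(q): return R.from_quat(np.roll(q,-1))
def R2q(r):
    q=r.as_quat(); return np.roll(q,1)
def down(yaw_y):  # tool z down, tool y axis at world heading yaw_y
    y=np.array([np.cos(yaw_y),np.sin(yaw_y),0]); z=np.array([0,0,-1.]); x=np.cross(y,z)
    return R2q(R.from_matrix(np.stack([x,y,z],1)))
def proj(f,P):
    r=q2R(f['orientation']); c=r.inv().apply(np.atleast_2d(P)-f['xyz']); c=c*[1,-1,-1]
    p,_=cv2.projectPoints(c.reshape(-1,1,3),np.zeros(3),np.zeros(3),np.array(f['camera_matrix']),np.array(f['dist_coeffs'])); return p.reshape(-1,2)
def ang(q): return np.rad2deg(q)
E
python3 - <<'E'
from h import *
f=manip.grab_frame('wrist')
p=manip.read_eef_pos(); q=manip.read_ee_rot(); r=q2R(q)
print('tool',p,q,r.as_matrix().round(3))
print('cam in tool',r.inv().apply(f['xyz']-p), (r.inv()*q2R(f['orientation'])).as_matrix().round(3))
for z in (.3,.35,.4):
  for pos in ([.52,0,z],[.5,-.05,z],[.55,-.05,z]):
    for y in (206,26):
        j=manip.ik(pos,down(np.deg2rad(y))); print(pos,y,None if j is None else np.round(j,2))
print(manip.ik([.236,.632,.35],q))
t=cv2.resize(cv2.imread('pics/top0.png')[110:260,100:430],None,fx=2.4,fy=2.4,interpolation=cv2.INTER_CUBIC); cv2.imwrite('pics/top0c.png',t)
E
```

```text
tool [0.23575148 0.63248655 0.2165821 ] [-1.16258818e-05  1.77448859e-01  9.84130023e-01 -1.39584650e-05] [[-0.937  0.349 -0.   ]
 [ 0.349  0.937 -0.   ]
 [ 0.    -0.    -1.   ]]
cam in tool [ 0.07763069  0.00022324 -0.15718442] [[ 0.     0.953  0.303]
 [ 1.    -0.     0.   ]
 [ 0.     0.303 -0.953]]
[0.52, 0, 0.3] 206 [-0.88  0.59  1.37  1.73 -0.6   1.32 -2.07]
[0.52, 0, 0.3] 26 [-0.46  0.3   0.5   1.72 -0.16  1.16  0.54]
[0.5, -0.05, 0.3] 206 [-0.81  0.55  1.37  1.77 -0.57  1.3  -2.  ]
[0.5, -0.05, 0.3] 26 [-0.42  0.28  0.57  1.76 -0.17  1.15  0.66]
[0.55, -0.05, 0.3] 206 [-0.73  0.66  1.36  1.65 -0.65  1.38 -1.96]
[0.55, -0.05, 0.3] 26 [-0.37  0.36  0.55  1.64 -0.2   1.19  0.68]
[0.52, 0, 0.35] 206 [-0.89  0.53  1.37  1.63 -0.53  1.41 -2.15]
[0.52, 0, 0.35] 26 [-0.49  0.27  0.55  1.63 -0.15  1.28  0.54]
[0.5, -0.05, 0.35] 206 [-0.83  0.49  1.37  1.67 -0.49  1.38 -2.08]
[0.5, -0.05, 0.35] 26 [-0.46  0.25  0.62  1.67 -0.15  1.27  0.64]
[0.55, -0.05, 0.35] 206 [-0.73  0.6   1.36  1.56 -0.59  1.46 -2.03]
[0.55, -0.05, 0.35] 26 [-0.4   0.34  0.6   1.55 -0.19  1.31  0.67]
[0.52, 0, 0.4] 206 [-0.89  0.49  1.37  1.53 -0.48  1.51 -2.21]
[0.52, 0, 0.4] 26 [-0.53  0.26  0.6   1.52 -0.15  1.41  0.53]
[0.5, -0.05, 0.4] 206 [-0.84  0.45  1.37  1.57 -0.44  1.49 -2.14]
[0.5, -0.05, 0.4] 26 [-0.5   0.23  0.67  1.56 -0.15  1.4   0.64]
[0.55, -0.05, 0.4] 206 [-0.72  0.56  1.36  1.45 -0.55  1.56 -2.08]
[0.55, -0.05, 0.4] 26 [-0.43  0.33  0.64  1.45 -0.19  1.43  0.67]
[-1.30243822  0.50810054  0.03604997  1.20270282 -0.01772846  1.43111772
 -0.05446097]
```

View pics/top0c.png

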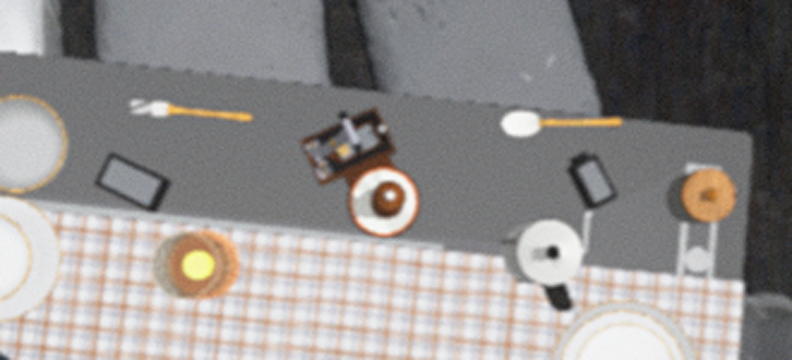

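```bash
cat >> h.py <<'E'
def look(c,n,labels,scale=1.5):
    f=manip.grab_frame(c); cv2.imwrite('pics/'+n,cv2.resize(f['color'][:,:,::-1],None,fx=scale,fy=scale,interpolation=cv2.INTER_CUBIC))
    np.savez('pics/'+n[:-4]+'.npz',**{k:np.array(v) for k,v in f.items()})
    for l in labels:
        print(c,l,[(np.round(q['location'],4).tolist(),round(q['conf'],2)) for q in manip.tip_of(f,l)[:3]])
    return f
E
python3 - <<'E'
from h import *
q=manip.read_ee_rot()
manip.movel([.236,.632,.33],max_speed=.3)
j=np.array(manip.read_joint_positions()); print(j.round(3))
j[0]=-0.1; manip.movej(j); print(manip.read_eef_pos().round(3), manip.read_time_s())
d=np.array([np.cos(np.deg2rad(116)),np.sin(np.deg2rad(116))])
P=np.array([.498,.032])+.05*d
try:
    manip.move_pose([*P,.31],down(np.deg2rad(26)))
except Exception as e: print(e)
print(np.round(manip.read_joint_positions(),3),manip.read_eef_pos().round(3), manip.read_time_s())
look('wrist','w1.png',['stand','bay','bay_notch','hinge','bar','mill'])
look('top','t1.png',['stand','bay','bay_notch','hinge','bar','mill'])
look('scene','s1.png',['stand','bay','bay_notch','hinge','bar','mill'])
E
```

```text
[-1.302  0.513  0.034  1.244 -0.017  1.384 -0.055]
[0.675 0.009 0.331] 4.7667
[-0.181  0.209 -0.095  1.768  0.022  1.164  0.17 ] [0.477 0.077 0.311] 5.625
wrist stand [([0.499, 0.033, 0.0002], 0.88)]
wrist bay [([0.5011, 0.0308, 0.0188], 0.94)]
wrist bay_notch [([0.4812, 0.0714, 0.0129], 0.64)]
wrist hinge [([0.4684, 0.0952, 0.0757], 0.93)]
wrist bar [([0.4994, 0.0407, 0.1782], 0.73)]
wrist mill [([0.3967, -0.0239, 0.0221], 0.86)]
top stand [([0.4978, 0.0331, 0.0006], 0.66), ([0.4245, -0.5352, 0.001], 0.17)]
top bay [([0.4976, 0.0337, 0.0138], 0.71)]
top bay_notch [([0.4243, 0.3983, 0.0028], 0.27)]
top hinge [([0.2997, -0.2705, 0.0007], 0.33), ([0.4226, -0.5323, 0.0009], 0.18)]
top bar []
top mill [([0.3968, -0.0176, 0.0203], 0.45)]
scene stand [([0.4999, 0.0308, 0.0037], 0.66)]
scene bay [([0.5013, 0.0317, 0.0133], 0.87), ([0.472, 0.5758, 0.0002], 0.66), ([0.4435, -0.3608, -0.0008], 0.51)]
scene bay_notch [([0.4801, 0.0733, 0.0111], 0.8)]
scene hinge [([0.4671, 0.0896, 0.0732], 0.79)]
scene bar [([0.4949, 0.0391, 0.1835], 0.72)]
scene mill [([0.399, -0.0243, 0.0208], 0.87), ([0.3025, -0.2717, 0.0006], 0.51)]
```

View pics/w1.png

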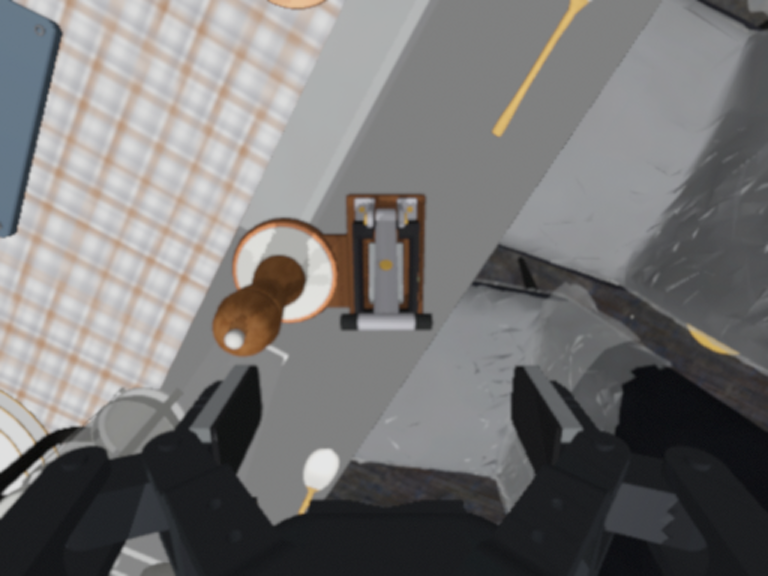

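The wrist view shows the stand square to the image: hinge cheeks at about (385,210), bar at about (387,322), disc at about (285,270), mill leaning left from perspective. I'll check the pose by overlaying the model.

```bash
cat >> h.py <<'E'
def S(P,x=.499,y=.0325,yaw=116.):
    a=np.deg2rad(yaw); P=np.atleast_2d(np.array(P,float))/1000.
    return np.stack([x+P[:,0]*np.cos(a)-P[:,1]*np.sin(a), y+P[:,0]*np.sin(a)+P[:,1]*np.cos(a), P[:,2]],1)
def overlay(n,out,th=None,scale=3,crop=None,**k):
    f=dict(np.load('pics/'+n)); s=scale
    im=cv2.resize(f['color'][:,:,::-1],None,fx=s,fy=s,interpolation=cv2.INTER_CUBIC)
    def pl(P,c,closed=True): 
        p=(proj(f,S(P,**k))+.5)*s-.5
        cv2.polylines(im,[np.round(p*8).astype(np.int32)],closed,c,1,cv2.LINE_AA,3)
    pl([(-50,-34,38),(58,-34,38),(58,34,38),(-50,34,38)],(0,255,0))
    pl([(-41.5,-24.5,38),(41.5,-24.5,38),(41.5,24.5,38),(-41.5,24.5,38)],(0,255,255))
    for g in (1,-1): pl([(60,12*g,78),(76,12*g,78),(76,17*g,78),(60,17*g,78)],(255,255,0))
    t=np.linspace(0,6.28,60); pl(np.stack([60*np.cos(t),110+60*np.sin(t),20+0*t],1),(255,0,255))
    if th is not None:
        b=(68-124*np.cos(th),70+124*np.sin(th)); pl([(b[0],-32,b[1]),(b[0],32,b[1])],(0,0,255),False)
    if crop: im=im[crop[1]*s:crop[3]*s,crop[0]*s:crop[2]*s]
    cv2.imwrite('pics/'+out,im)
E
python3 - <<'E'
from h import *
overlay('w1.npz','w1o.png',th=1.07,scale=4,crop=(140,115,300,235))
for th in (1.0,1.05,1.1,1.15):print(th,S([68-124*np.cos(th),0,70+124*np.sin(th)]).round(4))
print(S([[0,0,14],[45,0,14],[68,0,70],[0,110,20]]).round(4))
E
```

```text
1.0 [[0.4986 0.0334 0.1743]]
1.05 [[0.4962 0.0382 0.1776]]
1.1 [[0.4938 0.0431 0.1805]]
1.15 [[0.4914 0.0481 0.1832]]
[[ 0.499   0.0325  0.014 ]
 [ 0.4793  0.0729  0.014 ]
 [ 0.4692  0.0936  0.07  ]
 [ 0.4001 -0.0157  0.02  ]]
```

View pics/w1o.png

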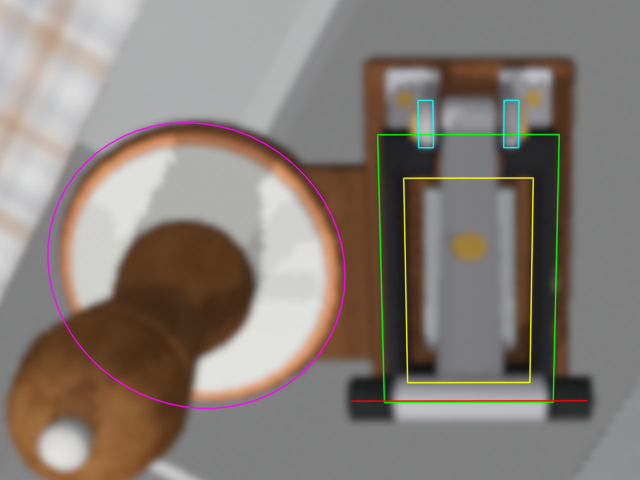

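The overlay fits: the bar lies on the red line, the disc and walls match, and the pose is good to about 1–2 mm. Now I'll push the lever back with the fingers closed.

```bash
python3 - <<'E'
from h import *
Q=down(np.deg2rad(26))
manip.move_gripper(0.0)
def go(x,y,z,**k): 
    r=manip.movel(S([x,y,z])[0],**k); print((x,y,z),r,manip.read_eef_pos().round(4),manip.read_force().round(1),round(manip.read_time_s(),2)); return r
go(-48,0,310,max_speed=.25)
go(-48,0,182,max_speed=.2)
if not go(75,0,182,max_speed=.1,f_stop=25):
    go(112,0,182,max_speed=.04,f_stop=20)
look('wrist','w2.png',['hinge','bar'])
look('scene','s2.png',['hinge','bar'])
look('top','t2.png',['hinge','bar'])
E
```

```text
(-48, 0, 310) False [ 0.5201 -0.0111  0.3098] [-0.2  0.6  0.3] 7.98
(-48, 0, 182) False [ 0.5206 -0.01    0.183 ] [ 0.7 -0.7 -0.2] 8.78
(75, 0, 182) False [0.4664 0.0993 0.182 ] [ 0.1 -0.3 -0.5] 10.16
(112, 0, 182) False [0.45   0.1329 0.182 ] [-0.3  0.   0.2] 11.23
wrist hinge []
wrist bar []
scene hinge [([0.4682, 0.0906, 0.0738], 0.63)]
scene bar [([0.4931, 0.0384, 0.1799], 0.39)]
top hinge [([0.4699, 0.0965, 0.0685], 0.68)]
top bar [([0.4953, 0.0421, 0.1801], 0.41)]
```

View pics/w2.png

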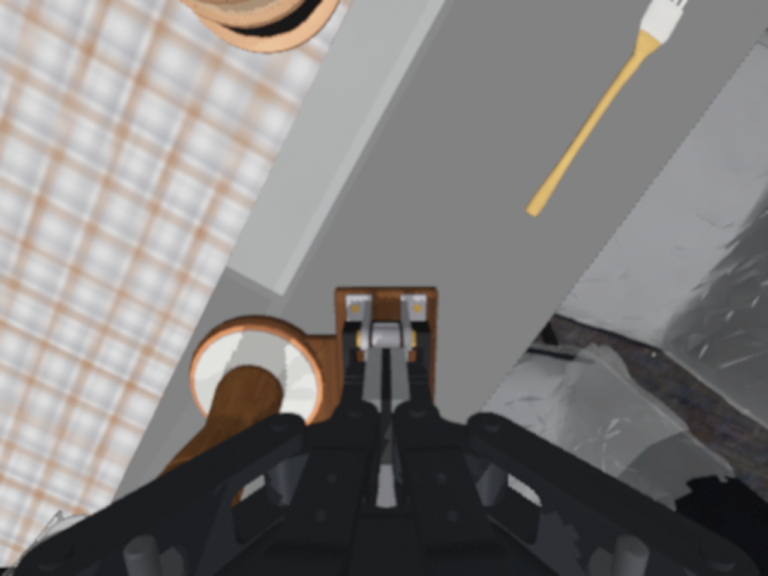

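```bash
python3 - <<'E'
from h import *
print(manip.read_finger_gap(),manip.read_eef_pos(),manip.read_force())
for n,c in (('s2',(150,130,330,290)),):
    f=np.load(f'pics/{n}.npz')['color'][:,:,::-1]
    cv2.imwrite('pics/s2c.png',cv2.resize(f[c[1]:c[3],c[0]:c[2]],None,fx=4,fy=3.7,interpolation=cv2.INTER_CUBIC))
overlay('w2.npz','w2o.png',th=2.0,scale=5,crop=(180,180,340,300))
E
```

```text
-0.00016833672134401243 [0.44991359 0.13313128 0.1819802 ] [ 0.29098176  0.05228655 -0.58295417]
```

View pics/s2c.png

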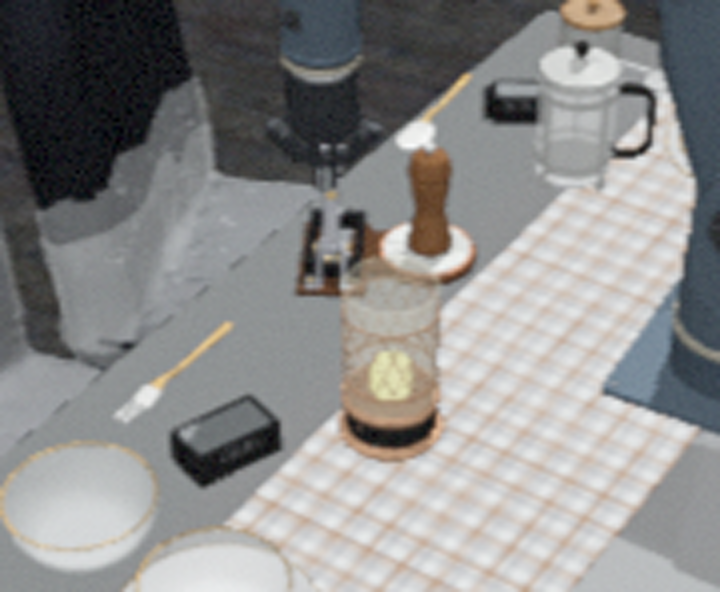

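View pics/w2o.png

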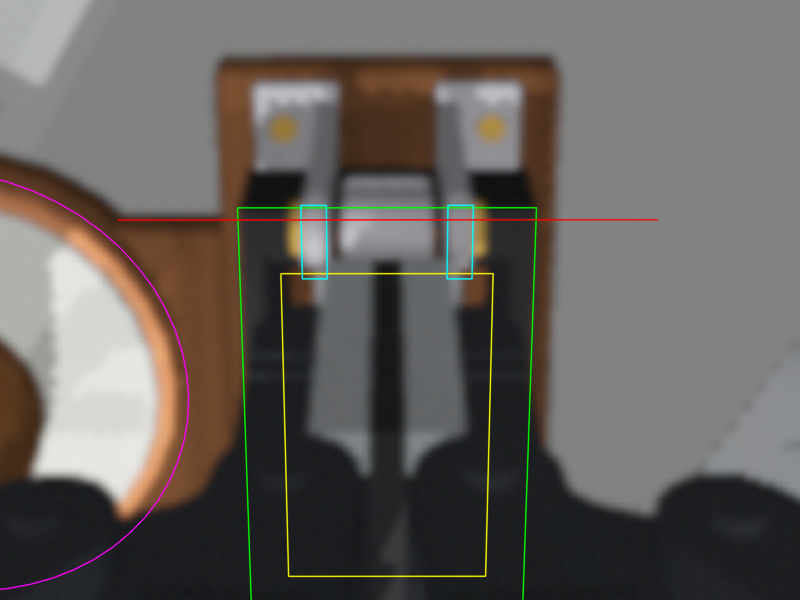

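```bash
python3 - <<'E'
from h import *
for n in('s2','t2'):
    f=dict(np.load(f'pics/{n}.npz'))
    for th in (.8,1.05,1.3,1.57,2.0): print(n,th,proj(f,S([68-124*np.cos(th),0,70+124*np.sin(th)])).round(1))
    print('tcp/tip',proj(f,S([[112,0,182],[112,0,160],[112,0,240]])).round(1), 'mill top',proj(f,S([0,110,183])).round(1))
f=dict(np.load('pics/s2.npz'))['color'][:,:,::-1]
a=cv2.resize(f[140:215,200:280],None,fx=7,fy=7,interpolation=cv2.INTER_CUBIC)
f=dict(np.load('pics/s1.npz'))['color'][:,:,::-1]
b=cv2.resize(f[140:215,200:280],None,fx=7,fy=7,interpolation=cv2.INTER_CUBIC)
cv2.imwrite('pics/s12.png',cv2.resize(np.hstack([b,a]),None,fx=.7,fy=.7))
f=dict(np.load('pics/t2.npz'))['color'][:,:,::-1]
cv2.imwrite('pics/t2c.png',cv2.resize(f[130:220,200:300],None,fx=6,fy=6,interpolation=cv2.INTER_CUBIC))
E
```

```text
s2 0.8 [[232.8 169.6]]
s2 1.05 [[232.3 169.6]]
s2 1.3 [[231.8 171.2]]
s2 1.57 [[231.2 174.7]]
s2 2.0 [[230.4 183.8]]
tcp/tip [[230.5 182.9]
 [230.6 186.8]
 [230.2 172.4]] mill top [[256.3 168.5]]
t2 0.8 [[253.1 162.2]]
t2 1.05 [[247.  164.3]]
t2 1.3 [[239.8 167.1]]
t2 1.57 [[231.3 170.8]]
t2 2.0 [[218.3 177. ]]
tcp/tip [[220.3 176.2]
 [220.6 176.8]
 [219.2 174.5]] mill top [[261.2 191.1]]
```

View pics/s12.png

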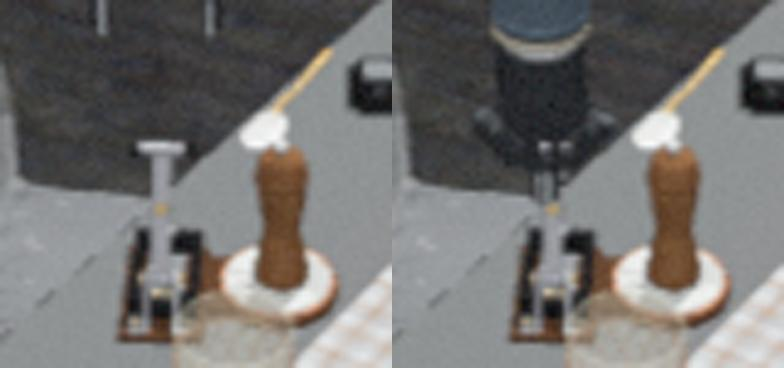

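View pics/t2c.png

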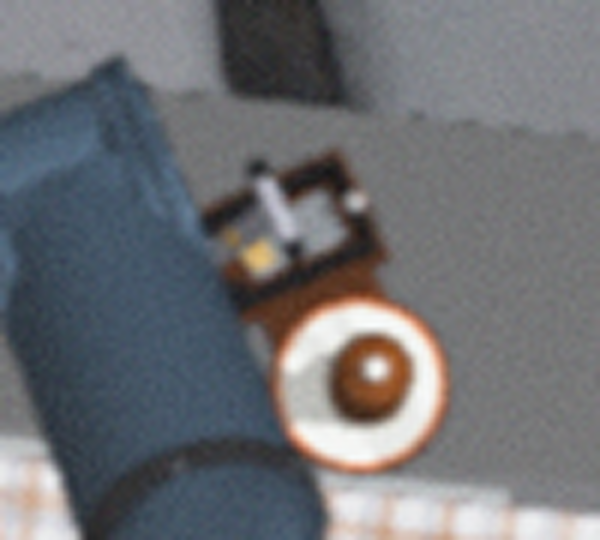

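The picture and the zero force both show the lever was not moved (θ still about 1.05). The fingertips seem to sit higher than I assumed. I'll find their real length by touching the clear table beyond the hinge.

```bash
cat >> h.py <<'E'
def go(x,y,z,**k): 
    r=manip.movel(S([x,y,z])[0],**k); print((x,y,z),r,manip.read_eef_pos().round(4),manip.read_force().round(1),round(manip.read_time_s(),2)); return r
E
python3 - <<'E'
from h import *
go(155,0,182,max_speed=.2)
go(155,0,60,max_speed=.2,f_stop=10)
go(155,0,10,max_speed=.04,f_stop=6)
look('wrist','w3.png',[])
E
```

```text
(155, 0, 182) False [0.4307 0.1726 0.182 ] [-1.  -0.2 -0. ] 12.05
(155, 0, 60) False [0.4316 0.1715 0.0605] [0.1 0.7 1. ] 12.81
(155, 0, 10) False [0.4312 0.1719 0.0102] [0.9 1.  1. ] 14.21
```

View pics/w3.png

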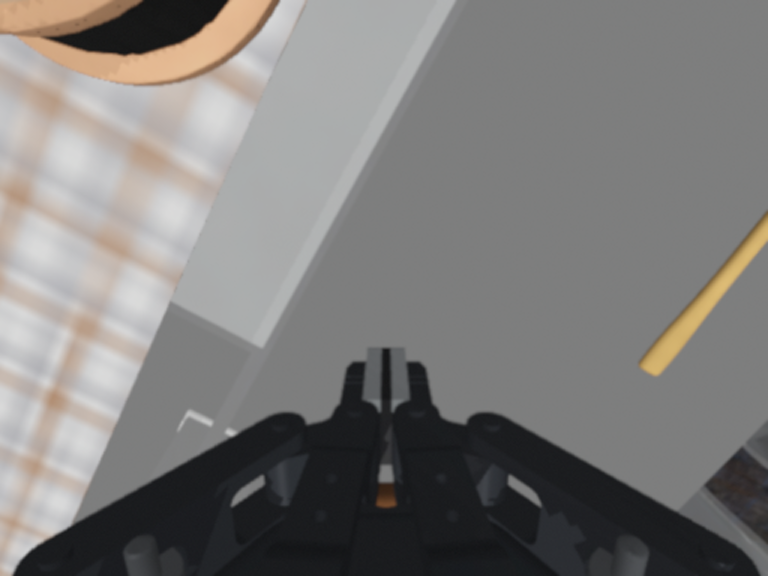

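No contact even with the TCP at z = 10 mm, so the tips are much shorter than stated. I'll keep feeling downwards.

```bash
python3 - <<'E'
from h import *
go(155,0,-35,max_speed=.03,f_stop=5)
go(155,0,60,max_speed=.2)
E
```

```text
(155, 0, -35) True [ 0.4311  0.1718 -0.0146] [-0.4 -1.  11. ] 15.14
(155, 0, 60) False [0.4312 0.1719 0.06  ] [ 0.5 -0.4 -0.8] 15.67
```

The fingertips touch when the TCP reads −14 mm. The fingers therefore end about 14 mm *behind* the TCP, 36 mm shorter than stated, and the wrist picture agrees. I'll correct for this and redo the push.

```bash
python3 - <<'E'
from h import *
go(155,0,240,max_speed=.3)
go(-45,0,240,max_speed=.3)
go(-45,0,141,max_speed=.2)
a=go(75,0,141,max_speed=.1,f_stop=30)
if not a: a=go(114,0,141,max_speed=.04,f_stop=20)
print('gap',manip.read_finger_gap())
look('top','t4.png',['hinge','bar'])
f=look('scene','s4.png',['bar'])
look('wrist','w4.png',['bar'])
g=dict(np.load('pics/s4.npz'))['color'][:,:,::-1]
cv2.imwrite('pics/s4c.png',cv2.resize(g[140:215,200:280],None,fx=7,fy=7,interpolation=cv2.INTER_CUBIC))
E
```

```text
(155, 0, 240) False [0.4305 0.1716 0.2387] [-0.2 -0.  -0.3] 16.42
(-45, 0, 240) False [ 0.5179 -0.0071  0.2387] [-0.1 -0.1  0.5] 17.23
(-45, 0, 141) False [ 0.5189 -0.007   0.1416] [ 1.1 -0.5  0.8] 17.88
(75, 0, 141) False [0.4659 0.1001 0.1409] [ 2.1 -1.5  0. ] 19.23
(114, 0, 141) True [0.4572 0.1171 0.1408] [ 2.8 -4.5  1.5] 19.85
gap 0.0001329758764657836
top hinge [([0.4692, 0.0923, 0.0697], 0.82)]
top bar []
scene bar [([0.4459, 0.1358, 0.1824], 0.42)]
wrist bar [([0.4494, 0.1393, 0.1811], 0.75)]
```

View pics/s4c.png

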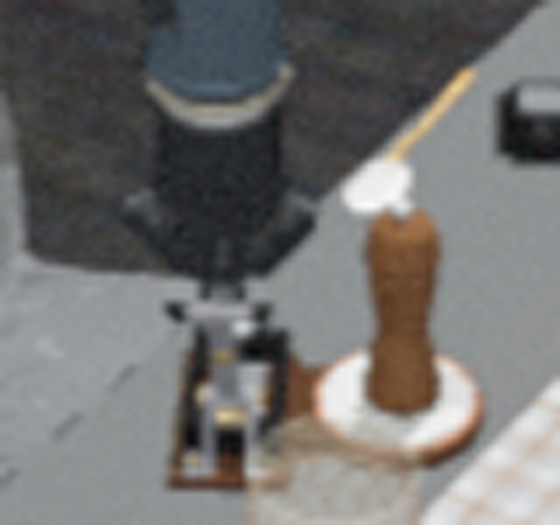

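View pics/w4.png

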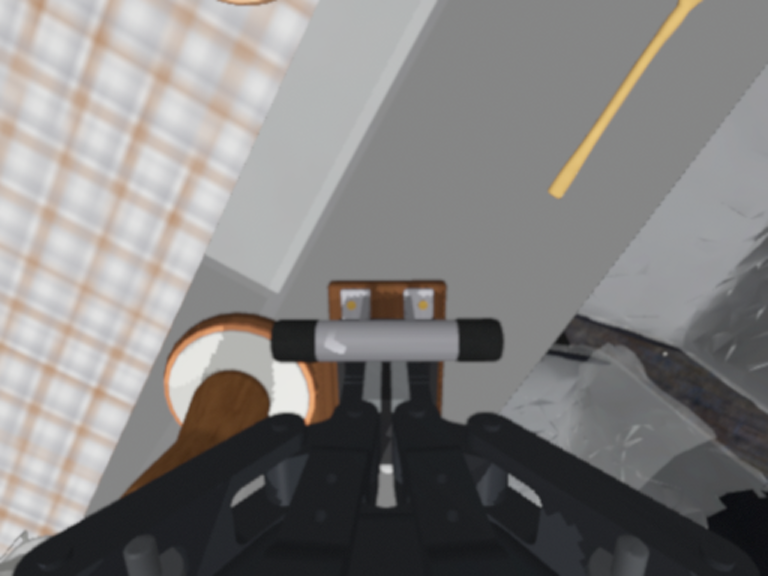

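The bar is now at stand x ≈ 117 mm, z ≈ 182 mm, so θ ≈ 2.0. The push stopped on contact at TCP x = 94 mm, where the stop was predicted. Next I'll go over the battery and look.

```bash
python3 - <<'E'
from h import *
go(70,0,141,max_speed=.2)
go(40,0,245,max_speed=.3)
manip.move_pose([.443,-.362,.245],down(np.deg2rad(-63)))
manip.move_gripper(.08)
print(np.round(manip.read_joint_positions(),2),manip.read_eef_pos().round(3), manip.read_time_s())
manip.movel([.443,-.362,.17],max_speed=.2)
L=['battery','battery_nose']
f=look('wrist','w5.png',L); look('top','t5.png',L); look('scene','s5.png',L+['bar'])
E
```

```text
(70, 0, 141) False [0.4681 0.095  0.1408] [-0.1 -0.1 -0.8] 20.48
(40, 0, 245) False [0.4813 0.0693 0.2455] [ 0.7  0.5 -0.7] 20.98
[ 0.27  0.44  0.5   1.69 -0.23  1.08 -0.26] [ 0.443 -0.362  0.245] 23.3167
wrist battery [([0.4423, -0.3573, 0.0035], 0.72)]
wrist battery_nose [([0.4829, -0.341, 0.0006], 0.83)]
top battery [([0.4397, -0.3608, -0.004], 0.45), ([0.544, 0.3087, 0.0044], 0.33)]
top battery_nose [([0.4803, -0.3431, 0.0001], 0.72)]
scene battery [([0.4406, -0.3588, 0.0022], 0.6)]
scene battery_nose [([0.4827, -0.3423, -0.0012], 0.59)]
scene bar [([0.5019, 0.0328, 0.0048], 0.52)]
```

View pics/w5.png

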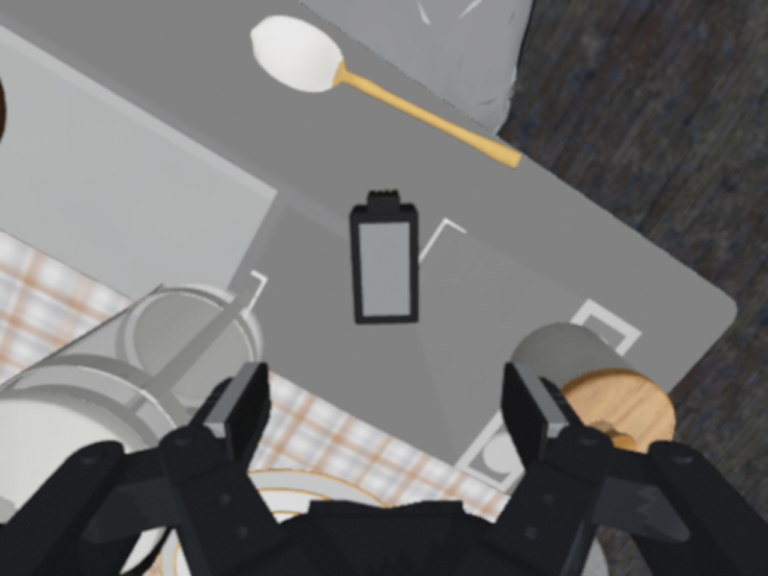

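View pics/s5.png

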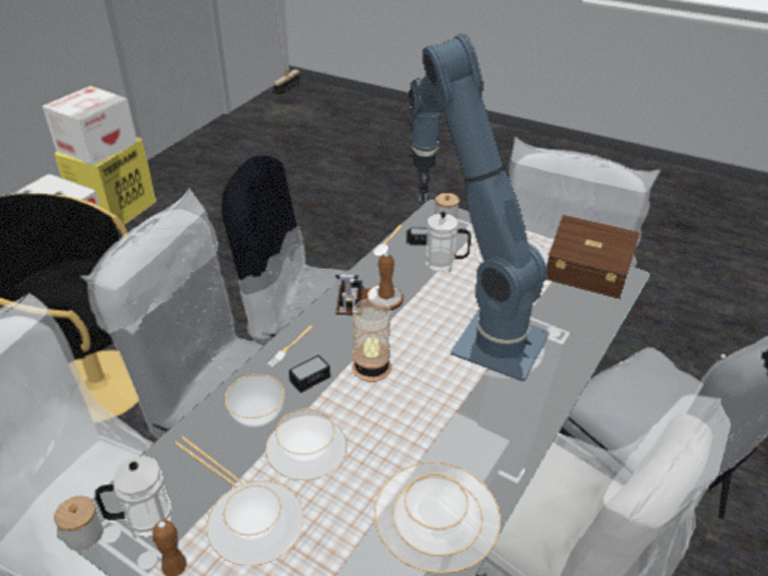

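The wrist view shows the battery at (385,265), its nose upward at (384,197), nearly aligned with the tool. The scene view shows the arm well clear of the French press. I'll fit the battery's pose from the edges of its region.

```bash
python3 - <<'E'
from h import *
from scipy.optimize import least_squares
f=dict(np.load('pics/w5.npz'))
g=f['color'].astype(np.uint8)
im=cv2.resize(g[100:240,200:310,::-1],None,fx=5,fy=5,interpolation=cv2.INTER_CUBIC)
# dark mask, hull fit of full body silhouette
gray=cv2.cvtColor(g,cv2.COLOR_RGB2GRAY); 
m=np.zeros_like(gray); m[120:222,225:290]=(gray[120:222,225:290]<80)
n,lab,st,_=cv2.connectedComponentsWithStats(m,connectivity=4); k=1+np.argmax(st[1:,4]); m=(lab==k).astype(np.uint8)
print(st[k])
m=cv2.morphologyEx(m,cv2.MORPH_CLOSE,np.ones((5,5))); c=max(cv2.findContours(m,0,1)[0],key=cv2.contourArea); cv2.drawContours(m,[c],-1,1,-1)
def corners(p):
    x,y,a=p; R2=np.array([[np.cos(a),-np.sin(a)],[np.sin(a),np.cos(a)]])
    poly=np.array([(-40,-23),(40,-23),(40,-11),(50,-11),(50,11),(40,11),(40,23),(-40,23)])/1000.
    q=poly@R2.T+[x,y]
    return [np.c_[q,np.full(8,z)] for z in (0.,.046)]
s=4; M=cv2.resize(m*255,None,fx=s,fy=s,interpolation=cv2.INTER_LINEAR).astype(float)/255
M=cv2.GaussianBlur(M,(0,0),4)
def render(p):
    r=np.zeros(M.shape,np.uint8)
    lo,hi=corners(p); a=(proj(f,lo)+.5)*s-.5; b=(proj(f,hi)+.5)*s-.5
    for q in (a,b): cv2.fillPoly(r,[np.round(q*16).astype(np.int32)],1,cv2.LINE_8,4)
    for i in range(8):
        j=(i+1)%8; cv2.fillPoly(r,[np.round(np.array([a[i],a[j],b[j],b[i]])*16).astype(np.int32)],1,cv2.LINE_8,4)
    return r
def cost(p):
    r=cv2.GaussianBlur(render([p[0]/1000,p[1]/1000,p[2]/100]).astype(float),(0,0),4); return ((r-M)**2).sum()
from scipy.optimize import minimize
best=minimize(cost,[442,-359,46],method='Nelder-Mead',options=dict(initial_simplex=[[442,-359,46],[447,-359,46],[442,-354,46],[442,-359,52]],xatol=.05))
p=best.x; print(p,np.rad2deg(p[2]/100),best.fun/s/s, M.sum()/s/s)
P=[p[0]/1000,p[1]/1000,p[2]/100]
big=cv2.resize(g[:,:,::-1],None,fx=5,fy=5,interpolation=cv2.INTER_CUBIC)
for q in corners(P): cv2.polylines(big,[np.round(((proj(f,q)+.5)*5-.5)*8).astype(np.int32)],True,(0,255,0),1,cv2.LINE_AA,3)
cv2.imwrite('pics/w5f.png',big[550:1150,950:1600])
E
```

```text
[ 233  127   46   89 1645]
[ 443.03192647 -361.59041577   49.61036925] 28.42464777971114 56.94314157368174 3703.9147058823532
```

View pics/w5f.png

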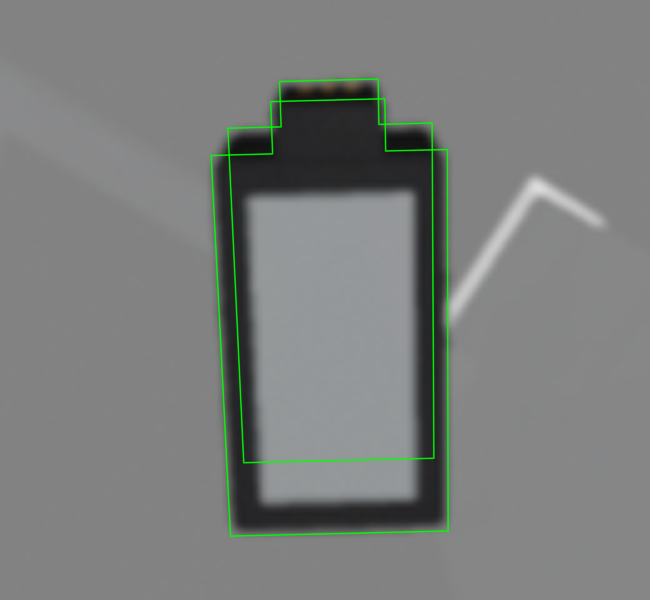

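The fit is tight: battery at (0.443, −0.3616), yaw 28.4°, and the size agrees with 80×46 plus the nose. I'll grasp it high, leaving its lower 21 mm or so free for the bay walls.

```bash
python3 - <<'E'
from h import *
Q=down(np.deg2rad(28.4-90))
b=np.array([.443,-.3616])
manip.movel([*b,.09],attitude=Q,max_speed=.15)
print(manip.movel([*b,.004],max_speed=.1,f_stop=8),manip.read_eef_pos().round(4))
manip.move_gripper(0.02,grasp_force=50)
print('gap',manip.read_finger_gap(),manip.read_force().round(1))
manip.movel([*b,.21],max_speed=.2)
print('gap',manip.read_finger_gap(),manip.read_force().round(1),manip.read_time_s())
look('wrist','w6.png',['battery','battery_nose'])
E
```

```text
False [ 0.4433 -0.3619  0.0045]
gap 0.04503520644740996 [-0.6  1.2  4.7]
gap 0.04520931529020578 [-0.4  0.3 -2.1] 27.6333
wrist battery [([0.4414, -0.3602, 0.2065], 0.68)]
wrist battery_nose [([0.4841, -0.3423, 0.2045], 0.95)]
```

View pics/w6.png

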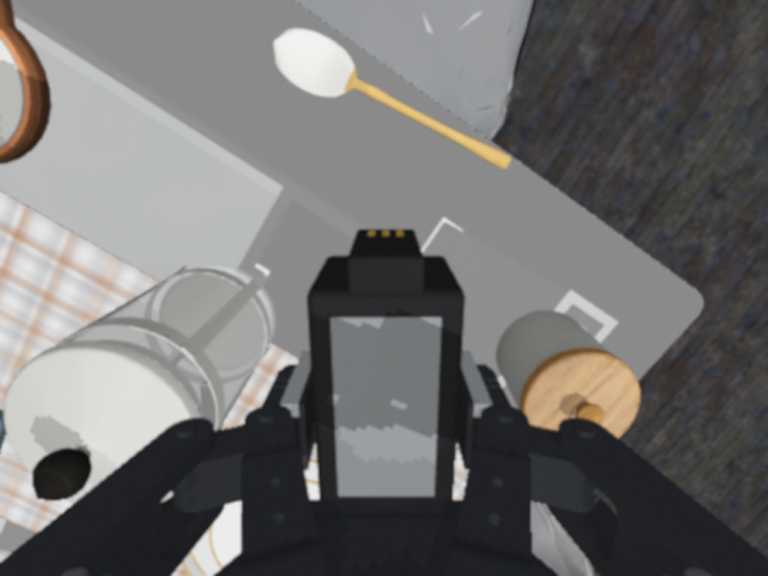

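Gripped at a 45 mm gap, centred in the jaws and square. I'll carry it over the bay, stop just above the mouth and check there.

```bash
python3 - <<'E'
from h import *
Q=down(np.deg2rad(26))
manip.movel([.443,-.3616,.26],max_speed=.25)
manip.move_pose(S([0,0,260])[0],Q)
print(np.round(manip.read_joint_positions(),2),manip.read_time_s())
go(0,0,130,max_speed=.2,f_stop=12)
go(0,0,62,max_speed=.1,f_stop=10)
look('wrist','w7.png',['battery','battery_nose','hinge','bar','mill'])
look('scene','s7.png',['bar']); look('top','t7.png',['bar'])
overlay('w7.npz','w7o.png',scale=5,crop=(180,110,336,228))
E
```

```text
[-0.24  0.28  0.1   1.82 -0.03  1.04  0.33] 29.6083
(0, 0, 130) False [0.4997 0.032  0.1307] [-0.3  0.9 -2.1] 30.41
(0, 0, 62) False [0.4994 0.0325 0.0626] [-0.4  0.  -2.2] 31.24
wrist battery [([0.4983, 0.0348, 0.0571], 0.76), ([0.4794, 0.0687, 0.0123], 0.48)]
wrist battery_nose [([0.4838, 0.0749, 0.0568], 0.66)]
wrist hinge [([0.4685, 0.0947, 0.0733], 0.72)]
wrist bar []
wrist mill [([0.3979, -0.0236, 0.0222], 0.77)]
scene bar [([0.4447, 0.137, 0.1858], 0.51)]
top bar [([0.2898, 0.2767, -0.0012], 0.66), ([0.4486, 0.1372, 0.1826], 0.52)]
```

View pics/w7o.png

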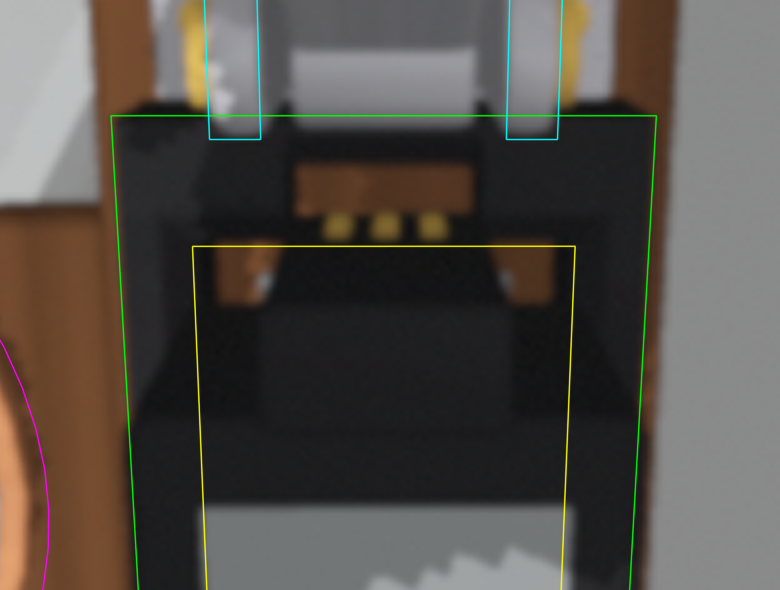

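View pics/w7.png

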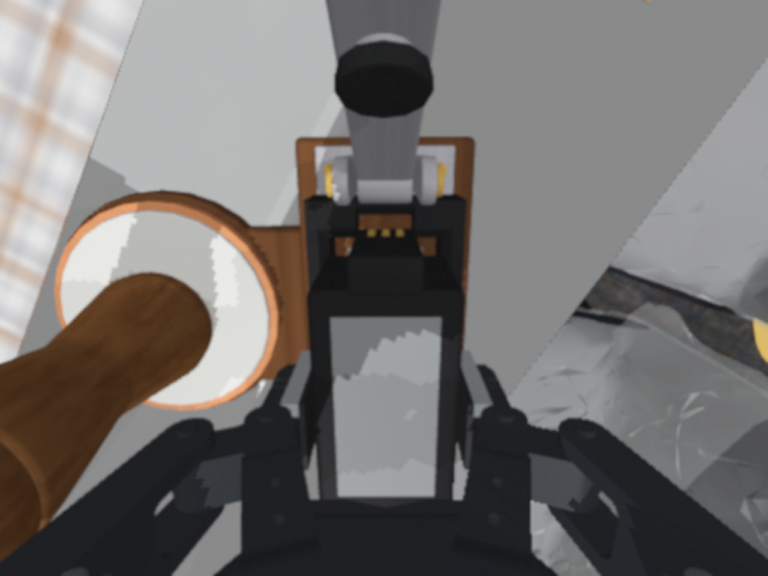

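Centred laterally: nose at column 386, bay walls symmetric about 385. The lever is still back, with the bar at z ≈ 0.183. Descending gently.

```bash
python3 - <<'E'
from h import *
a=go(0,0,19,max_speed=.04,f_stop=7)
look('wrist','w8.png',['battery','battery_nose'])
E
```

```text
(0, 0, 19) True [0.4988 0.0325 0.0211] [-0.3  0.3  8. ] 32.69
wrist battery [([0.5027, 0.033, 0.0164], 0.88)]
wrist battery_nose [([0.4812, 0.0719, 0.0209], 0.65)]
```

View pics/w8.png

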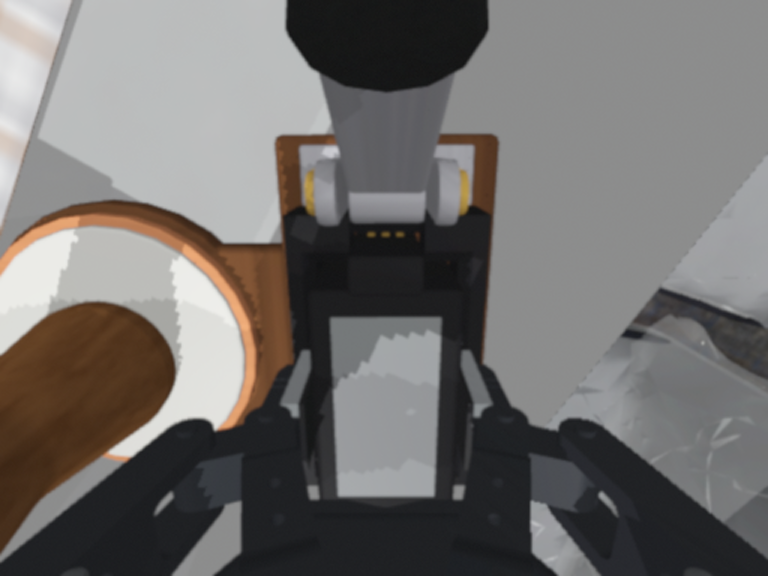

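The battery dropped in with no jam and met the sprung plate, underside at about 17–20 mm. Now I'll release it, rise and check.

```bash
python3 - <<'E'
from h import *
manip.move_gripper(.068)
go(0,0,60,max_speed=.1)
go(0,0,225,max_speed=.3)
look('wrist','w9.png',['battery','battery_nose','bar'])
manip.move_gripper(0.0)
E
```

```text
(0, 0, 60) False [0.499  0.0326 0.0599] [ 0.9  0.3 -0.3] 33.73
(0, 0, 225) False [0.4986 0.0325 0.2245] [ 0.2 -0.4 -0.7] 34.43
wrist battery [([0.5016, 0.0334, 0.0171], 0.71)]
wrist battery_nose [([0.4813, 0.0699, 0.0215], 0.78), ([0.5445, -0.313, -0.0045], 0.57), ([0.4998, 0.0354, 0.0173], 0.37)]
wrist bar []
```

View pics/w9.png

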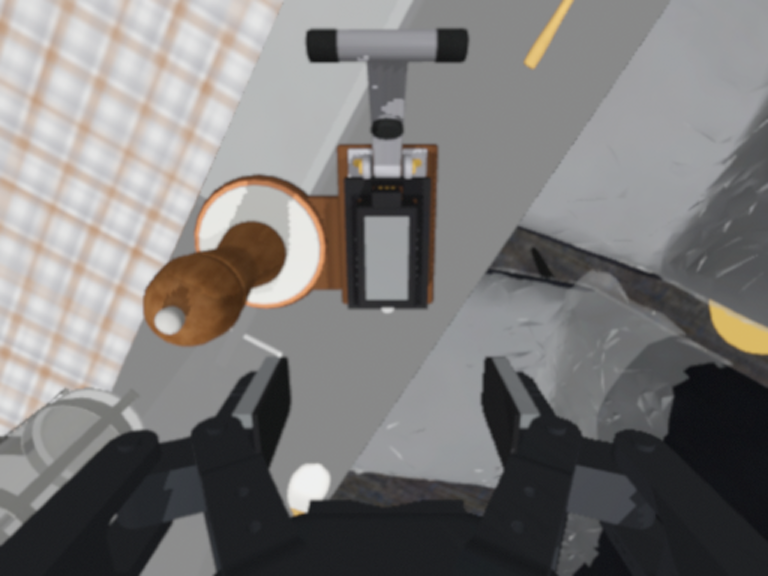

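The battery sits squarely in the bay, nose in the notch at (387,190), and the lever is still fully back. Now I'll shut the lever.

```bash
python3 - <<'E'
from h import *
go(165,0,225,max_speed=.3)
go(165,0,158,max_speed=.2)
go(30,0,160,max_speed=.13,f_stop=35)
look('wrist','w10.png',['bar'])
look('top','t10.png',['bar']); look('scene','s10.png',['bar'])
E
```

```text
(165, 0, 225) False [0.4266 0.1808 0.2251] [ 0.9 -0.6  0.2] 35.98
(165, 0, 158) False [0.4272 0.1798 0.1582] [0.2 0.4 0.4] 36.47
(30, 0, 160) False [0.4863 0.0594 0.1604] [-0.6  0.4  0.2] 37.66
wrist bar []
top bar [([0.4983, 0.0314, 0.0127], 0.59), ([0.2877, 0.2761, -0.0025], 0.51), ([0.4224, -0.5346, 0.0029], 0.21)]
scene bar [([0.5424, -0.3162, -0.0026], 0.48), ([0.4929, 0.0407, 0.1827], 0.46)]
```

View pics/w10.png

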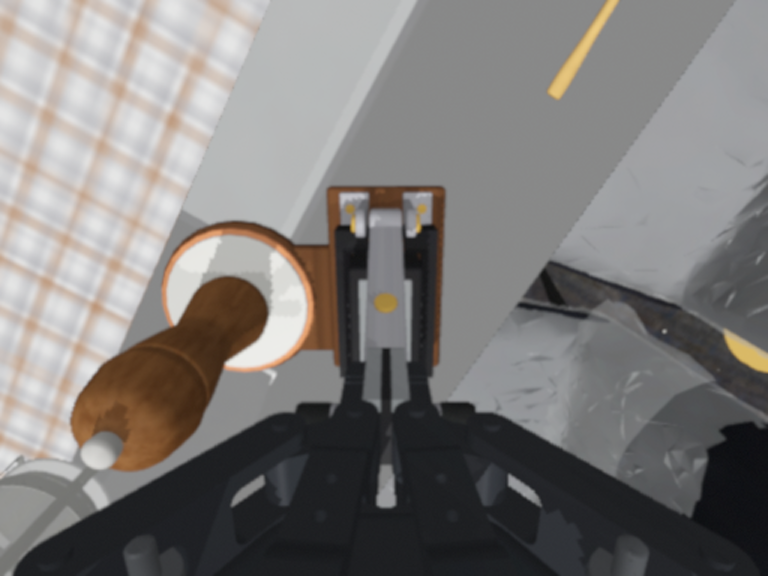

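The lever followed to about 1.1 rad. Now I'll move above the bar and press it down along its arc.

```bash
python3 - <<'E'
from h import *
go(30,0,200,max_speed=.2)
go(4,0,200,max_speed=.2)
for th in (.97,.8,.62,.45,.28,.12):
    x=68-124*np.cos(th); z=70+124*np.sin(th)+6-13.5-1
    r=go(x,0,z,max_speed=.09,f_stop=40)
    if r: break
r=go(-56,0,52,max_speed=.03,f_stop=28)
look('scene','s11.png',['bar']);look('wrist','w11.png',['bar'])
E
```

```text
(30, 0, 200) False [0.4864 0.0596 0.2008] [0.9 0.3 0.1] 38.31
(4, 0, 200) False [0.497  0.0351 0.1992] [0.4 0.6 0.4] 38.59
(np.float64(-2.097141863883934), 0, np.float64(163.7858284539678)) True [0.5018 0.0277 0.1672] [ 1.3 -8.3  5.6] 39.0
(-56, 0, 52) True [0.5045 0.0222 0.1636] [-0.3 -5.3  5.3] 39.91
scene bar [([0.4967, 0.0334, 0.1768], 0.57)]
wrist bar [([0.4994, 0.0323, 0.1751], 0.75)]
```

View pics/w11.png

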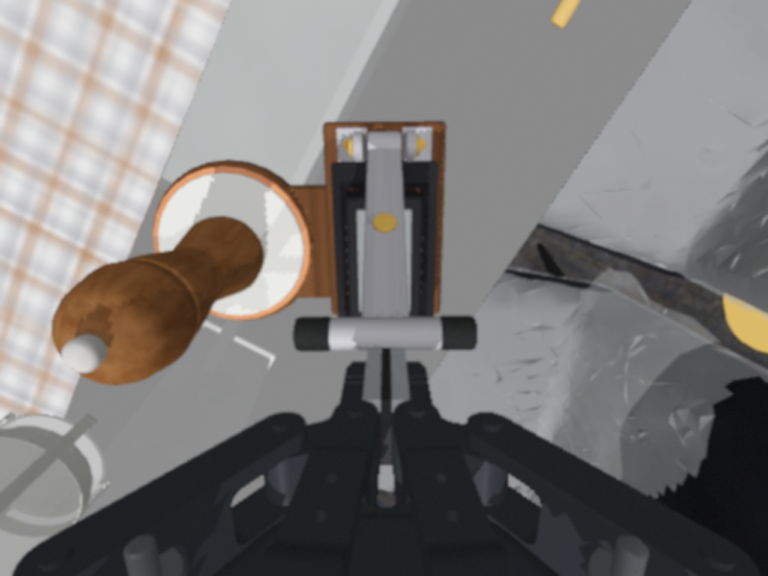

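That aim was poor: the tip came down on the −x side of the bar, which is now at θ ≈ 1.0. I'll go back to the hinge side and push the strap and bar together along the arc from there.

```bash
python3 - <<'E'
from h import *
go(-25,0,165,max_speed=.2)
go(-25,0,200,max_speed=.25)
go(38,0,200,max_speed=.3)
go(38,0,158,max_speed=.2,f_stop=20)
ok=True
for th in (.95,.75,.55,.37,.2):
    x=68-124*np.cos(th)+18.5; z=70+124*np.sin(th)-6*np.tan(th)+2.5/np.cos(th)-13.5-(1 if th<.9 else 0)
    if go(x,0,z,max_speed=.09,f_stop=40): ok=False; break
if ok: look('wrist','w12.png',['bar'])
look('scene','s12.png',['bar'])
E
```

```text
(-25, 0, 165) False [0.5097 0.01   0.1645] [-0.1  0.6 -0.1] 40.36
(-25, 0, 200) False [0.5104 0.0109 0.2008] [ 0.3 -0.3 -0.4] 40.65
(38, 0, 200) False [0.4811 0.0684 0.1992] [ 0.4 -0.3 -0.3] 41.01
(38, 0, 158) False [0.4819 0.0658 0.1575] [-0.  -0.5 -0.1] 41.37
(np.float64(14.371296906478435), 0, np.float64(153.2710999812012)) False [0.4932 0.0449 0.1538] [0.2 0.5 0.7] 41.78
(np.float64(-4.229419740353791), 0, np.float64(137.85038029490954)) False [0.5007 0.0276 0.1372] [-0.9  0.6 -0.2] 42.2
(np.float64(-19.213040735378712), 0, np.float64(119.56705207526295)) False [0.5072 0.0147 0.1193] [-0.6  0.2  1. ] 42.62
(np.float64(-29.10859085514828), 0, np.float64(100.69459621959896)) False [0.5115 0.0062 0.1005] [0.1 0.4 0.8] 43.0
(np.float64(-35.02825565231396), 0, np.float64(81.46958391788854)) False [0.514  0.001  0.0813] [ 0.  -0.3 -0.1] 43.38
wrist bar []
scene bar [([0.5212, -0.019, 0.0981], 0.64), ([0.5417, -0.3122, -0.0032], 0.56)]
```

```bash
ls pics | tail -3
```

```text
w9.npz
w9.png
wrist0.png
```

View pics/w12.png

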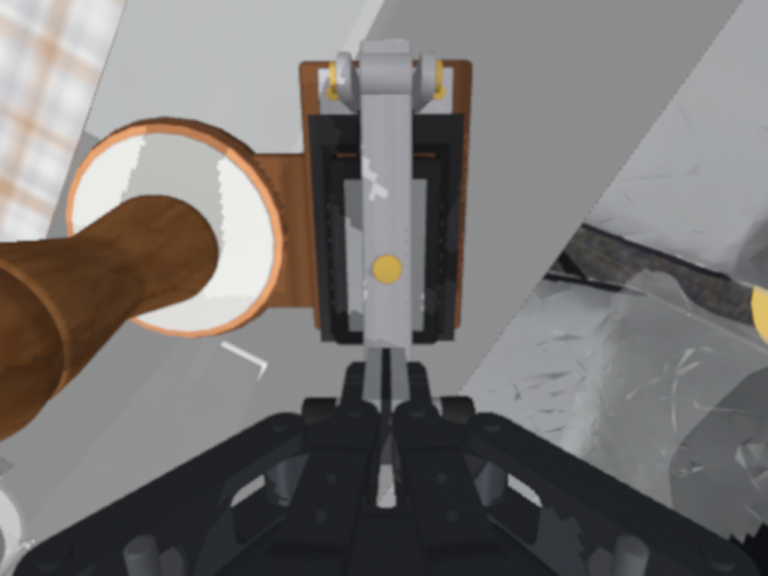

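The lever is now at about 0.2 rad. Final press.

```bash
python3 - <<'E'
from h import *
r=go(-38,0,46,max_speed=.03,f_stop=32)
look('scene','s13.png',['bar']); 
manip.dwell(.2); print(manip.read_force(),manip.read_eef_pos())
go(-38,0,75,max_speed=.1)
go(-30,0,200,max_speed=.3)
look('wrist','w14.png',['bar','battery','battery_nose','hinge']); look('top','t14.png',['bar']); look('scene','s14.png',['bar','mill'])
overlay('w14.npz','w14o.png',th=0.0,scale=5,crop=(170,80,330,200))
E
```

```text
(-38, 0, 46) True [ 0.5158 -0.0012  0.0577] [-2.9  0.1 16.2] 44.39
scene bar [([0.4192, 0.3985, 0.0005], 0.65), ([0.5213, -0.0186, 0.0681], 0.53)]
[-3.92500214  0.07671752 17.54408968] [ 0.51578742 -0.00118682  0.05771249]
(-38, 0, 75) False [ 0.5157 -0.0013  0.0747] [ 0.2  0.1 -0.7] 45.02
(-30, 0, 200) False [0.5121 0.0057 0.1998] [-0.5 -0.1 -0.9] 45.58
wrist bar [([0.5272, -0.0164, 0.0679], 0.87)]
wrist battery [([0.5032, 0.0352, 0.0131], 0.79), ([0.5293, -0.0206, 0.07], 0.61)]
wrist battery_nose [([0.4797, 0.0718, 0.0158], 0.83)]
wrist hinge [([0.2995, -0.2711, -0.0018], 0.57), ([0.471, 0.0953, 0.0701], 0.55)]
top bar []
scene bar [([0.522, -0.0181, 0.0718], 0.67)]
scene mill [([0.4017, -0.0219, 0.0244], 0.54)]
```

View pics/w14o.png

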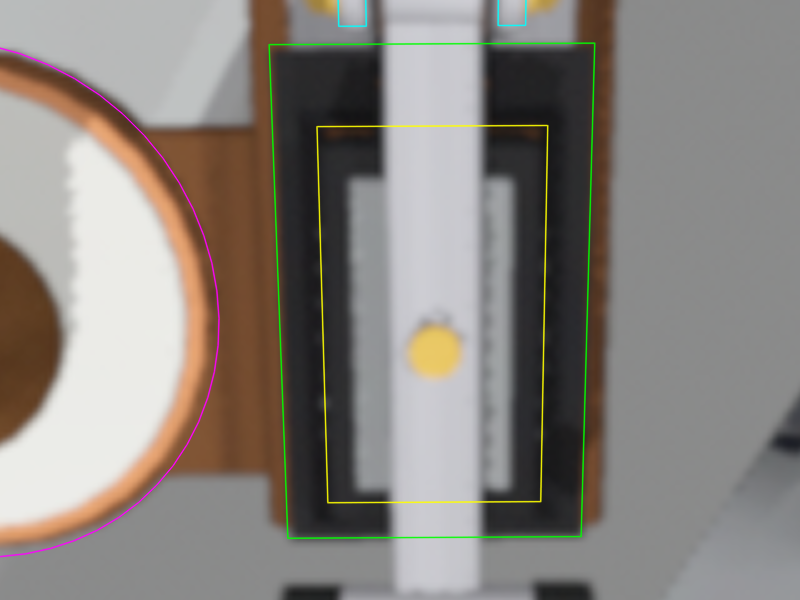

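View pics/w14.png

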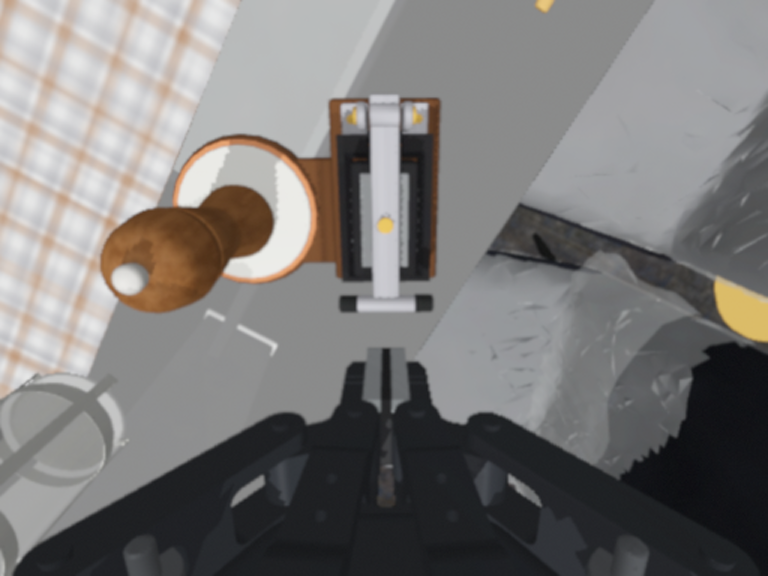

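```bash
python3 - <<'E'
from h import *
f=dict(np.load('pics/w14.npz'))
for th in (0,.05,.1): 
    b=[68-124*np.cos(th),0,70+124*np.sin(th)]; a=proj(f,S([[b[0],-32,b[2]],[b[0],32,b[2]]])); print(th,a.round(1).tolist(), np.ptp(a[:,0]))
g=cv2.resize(f['color'][175:230,210:310,::-1],None,fx=7,fy=7,interpolation=cv2.INTER_CUBIC); cv2.imwrite('pics/w14b.png',g)
s=dict(np.load('pics/s14.npz')); 
for th in (0,.05,.1): print(proj(s,S([68-124*np.cos(th),0,70+124*np.sin(th)])).round(1))
cv2.imwrite('pics/s14c.png',cv2.resize(s['color'][140:230,190:290,::-1],None,fx=7,fy=6.6,interpolation=cv2.INTER_CUBIC))
E
```

```text
0 [[286.7, 201.2], [226.3, 201.6]] 60.35110329008393
0.05 [[287.3, 203.1], [225.8, 203.5]] 61.54893846038783
0.1 [[288.0, 204.8], [225.1, 205.2]] 62.81280278388945
[[233.7 179.9]]
[[233.7 178.9]]
[[233.7 177.9]]
```

View pics/w14b.png

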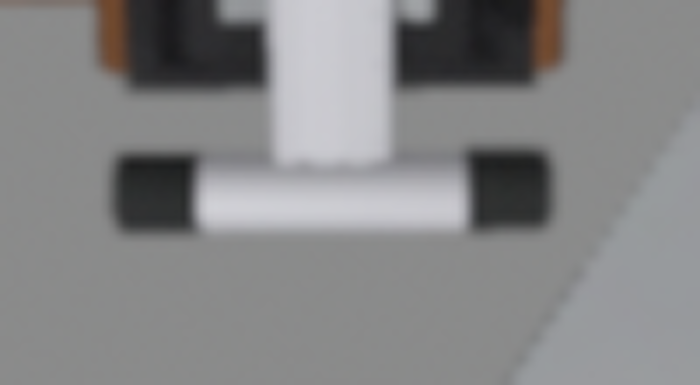

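View pics/s14c.png

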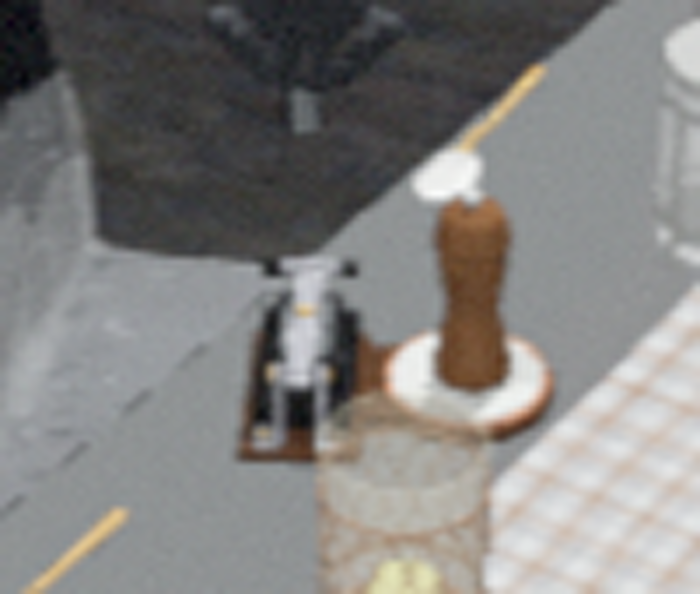

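The picture gives θ ≈ 0–0.03. With 18 s in hand, I'll press once more directly on the bar to confirm it's at the stop.

```bash
python3 - <<'E'
from h import *
go(-56,0,85,max_speed=.3)
r=go(-56,0,45,max_speed=.03,f_stop=36)
go(-56,0,90,max_speed=.15)
go(-40,0,230,max_speed=.3)
look('wrist','w15.png',['bar','battery','battery_nose'])
f=dict(np.load('pics/w15.npz'))
for th in (0,.05): print(th,proj(f,S([68-124*np.cos(th),0,70+124*np.sin(th)])).round(1))
t=look('top','t15.png',['mill','big_battery'])
E
```

```text
(-56, 0, 85) False [ 0.5236 -0.0177  0.0854] [ 0.5 -0.5  0.5] 46.62
(-56, 0, 45) True [ 0.5237 -0.0178  0.0607] [-5.2  0.9 21.5] 47.49
(-56, 0, 90) False [ 0.5239 -0.0178  0.0901] [-0.7  0.3  0. ] 47.84
(-40, 0, 230) False [ 0.5163 -0.0033  0.2296] [-0.2  0.2  0.3] 48.46
wrist bar [([0.5286, -0.0203, 0.0694], 0.62)]
wrist battery [([0.5026, 0.0321, 0.0133], 0.7)]
wrist battery_nose []
0 [[256.7 184.3]]
0.05 [[256.7 185.7]]
top mill []
top big_battery [([0.4247, 0.3989, -0.0005], 0.61)]
```

View pics/w15.png

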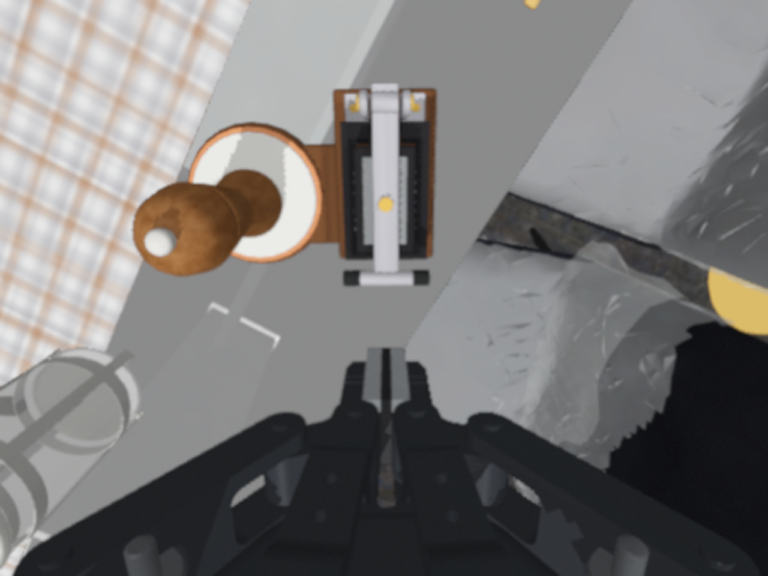

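View pics/t15.png

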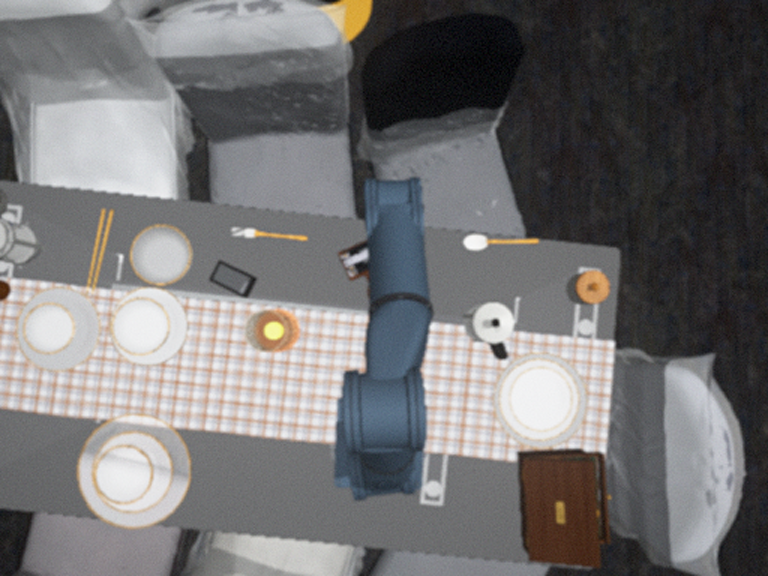

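The second press stopped at the expected height for θ = 0: tip at about 75 mm against 76 mm expected, under a 36 N trigger. The bystanders are where they were, and the arm is clear of everything.

```bash
python3 - <<'E'
from h import *
print(manip.hand_in(), manip.read_time_s())
E
```

```text
the job is handed in; nothing more can be done
the job is handed in; nothing more can be done
```

The battery is in the lit stand, nose in the notch by the hinge, and the lever is shut on it. The job is handed in; the clock was at about 48.5 s of the 64 s, and no verdict was reported.

- **Opening the lever:** I pushed it back to its stop, about 2.0 rad, and the bar's measured position agreed.
- **Placing the battery:** I gripped it high and lowered it into the bay without jamming. It met the sprung plate at about the expected height, and the picture after release showed it square in the bay.
- **Shutting the lever:** I swung it down along its arc and pressed twice.

**Last checks**
- The second press, on the bar itself, stopped with the fingertips about 1 mm below the expected height for fully shut.
- The camera puts the lever at 0 to 0.03 rad, and the battery's underside at about 13 mm where 14 mm is fully home.
- The big battery measured where it had been, and the last top view showed the other tableware in place. The arm hid the mill there, but the wrist view showed it standing on its disc. The arm was touching nothing at hand-in.

**What failed or disagreed**
- **Finger length:** the fingertips are about 36 mm shorter than stated; they end about 14 mm behind the TCP. My first push went over the lever without touching it, so I felt for the table to measure the length and corrected for it.
- **First closing press:** it came down on the wrong side of the bar and stalled. I redid it from the hinge side.

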